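# Hang a slotted angle bracket on the sprung stud of a spray rack

## Task

Hang the bare aluminium bracket on the free stud of the spray rack, next to the blue one and the same way round: feed its slot sideways over the stud, between the head and the sprung collar, until the end of the slot meets the stud, then bring the bracket down until the stud is fully home at the top of the notch, and let go with it hanging plumb. Work it on by feel, never pushing on the rack with more than 15 N, let nothing touch the freshly painted blue bracket, and leave the spray can, the masking tape and the paint tin where they are.

Things in the scene. Friction and masses are not known exactly. Their poses are not given: they have to be found in the camera images.
- bracket: Loose bare aluminium angle bracket, 8 mm plate, about 0.3 kg, standing on its foot. Origin: underside, below the middle of the upright. x across its thickness, y along its width, z up. Upright x -4 to 4, y -40 to 40, 135 mm high; foot 8 mm thick, on to x = -42. Grip it across the 8 mm, above the slot (z over 90). It hangs with its axes along the rack's, foot on the stud's head side.
- slot_mouth (a point): Mouth of the bracket's L slot, on its +y edge, 70 mm above its underside; axes as the bracket's. A level channel 12 mm high (z 64 to 76 above the underside) runs from here through the full thickness to y = -6 (46 mm deep). The mouth is flared at 45 degrees, 5 mm each way.
- notch_top (a point): Flat closed top of the slot's notch, 90 mm above the bracket's underside, at y = 0. The notch, 12 mm wide (y -6 to 6), rises from the inner end of the channel to here. Home: the 9 mm stud touches this top, so its axis is at z = 85.5 mm in the bracket's frame.
- rack: Grey spray rack, fixed to the table. Origin on the table; x along the studs from head to crossbar, y to the blue bracket's stud (at y 140 mm), z up. Foot plate x -45 to 85, y -47 to 187, 10 mm thick; crossbar x 34 to 44, y -40 to 180, z 150 to 180; post 25 mm square at x 56, y 70, top z 186. The free stud is clamped in a slot of the crossbar anywhere from y -20 to 20 mm.
- collar (a joint): Slide (m) of the black sprung collar on the free stud, facing the head: 0 at rest, grows away from the head, stop 0.010. At 0 it is 5.5 mm from the head: the 8 mm plate wedges it back to about 0.0025. Face flat to radius 7.5, then a cone back 5 mm to radius 15. Spring 6 N at 0, plus 0.5 N/mm; wedging in takes 5 to 8 N, then it drags with some 5 N, so weight alone will not sink the bracket home.
- painted_bracket: The same bracket, freshly painted blue, hanging home on the other stud, at y = 140 mm, on the rack's +y side of the free one; origin and axes as the bare bracket's. Wet: nothing may touch it.
- spray_can: Red aerosol can with a yellow cap, 58 mm in diameter, 222 mm tall, standing; origin at the centre of its underside. Bystander.
- masking_tape: Roll of masking tape, 98 mm across, 25 mm high, lying flat; origin at the centre of its underside. Bystander.
- paint_tin: Small paint-crusted tin, 78 mm in diameter and 78 mm high; origin at the centre of its underside. Bystander.
- stud_line (a point): Middle of the line on which the axis of the free stud lies: 165 mm above the rack's origin, at mid thickness (x) of the hung plate; axes as the rack's. The stud itself is at this x and z, up to 20 mm to either side in y: see or feel where. Polished shank 9 mm in diameter along x; head 20 mm across on the -x side, inner face at x = -4.5, flat to radius 7, rim chamfered back 2.5 mm.
Mind the look-alikes: they are no part of the job. What is shaped like the bracket but turquoise is not meant.

How it is judged (in metres and radians):
On the way, in this order (a step that is already met when the one before it is completed fails the run):
1. the bracket is lifted clear of the table (height (world z) of bracket above 0.04 m), for 0.1 s.
2. the slot is slid sideways over the free stud, the plate between head and collar (value of joint collar above 0.0012 m and x of bracket in the frame of rack between -0.006 and 0.006 m and y of bracket in the frame of rack between -0.026 and 0.026 m and z of bracket in the frame of rack between 0.087 and 0.103 m), for 0.05 s.
At the end, for the whole second after the job is handed in: The bracket hangs on the free stud, released and at rest, plate between head and collar, the stud at the top of the notch (underside of the bracket 79.5 mm above the table, not more than 1.4 mm higher), within 0.06 rad (3.4 degrees) of plumb (value of joint collar above 0.0012 m and x of bracket in the frame of rack between -0.005 and 0.005 m and y of bracket in the frame of rack between -0.024 and 0.024 m and z of bracket in the frame of rack between 0.077 and 0.0809 m and angle between bracket's own z axis and vertical below 0.06 rad and angle between the x axis of bracket and the x axis of rack, either way round below 0.15 rad and linear speed of bracket below 0.01 m/s); the robot touches nothing.
It fails at once if the bracket bears on the rack too hard: over 42 N, the collar's pinch on its two faces (some 16 N) included (contact force between bracket and rack above 42 N).
It fails at once if the robot itself pushes on the rack with more than 15 N (contact force between any of the arm, the fingers and rack above 15 N).
It fails at once if something touches the freshly painted blue bracket (contact force between painted_bracket and anything else above 0.3 N).
It fails at once if the spray can, masking tape or paint tin is moved by more than 20 mm (distance of any of spray_can, masking_tape, paint_tin from where it was at the start of the episode above 0.02 m).
It also fails if it takes over 58 s, if anything falls off the work surface, if the arm or the gripper's body presses on something with over 40 N, if the wrist force passes 120 N, or if a joint passes its speed limit or range.

## Robot

A 6-joint arm with a two-finger parallel gripper is mounted at the origin on the work surface; the furniture and walls round the work are solid. World frame = base frame: x ahead of the robot, y to its left, z up, the work surface at z = 0. Lengths are in mm, angles in rad, forces in N, time in s.
With the tool pointing down it reaches from about 300 to 775 mm from the base axis. Payload 14.6 kg.
Tool frame: the origin (TCP) lies between the finger pads; the fingertips stand manip.tip_reach ahead of it and the grasp point (between the pads) lies 5 mm behind it (manip.tip_reach is the distance from the TCP to the fingertips, in mm); z points along the fingers, y is the line along which they close (so a half turn about z gives the same grasp; the last joint's range is limited). The gripper opens to 94 mm and grips with 3 to 60 N. Pads are 16 mm wide; open, the fingers measure 119 mm over their backs; the gripper's body (75 mm by 177 mm) begins 78 mm behind the grasp point.
Start: joints at [-1.319, 0.3, 1.521, -0, 1.321, -0.067], TCP at [172.378, -522.279, 219.446] pointing down, gripper open.
Joint ranges: [-3.03, 3.03], [-0.79, 2.21], [0.23, 2.52], [-1.04, 4.18], [0, 3.07], [-2.55, 2.55]. Speed limits (rad/s): [2.22, 2.22, 2.57, 3.14, 3.14, 3.14].

## Interface

Orientations are given as [roll, pitch, yaw] about the fixed x, y, z axes, in that order (R = Rz(yaw) Ry(pitch) Rx(roll)).
In Python, from cell import manip gives the robot as it stands. The module is installed in compiled form; this text tells all that it offers.
- The arm moves only by the shell command python3 -m creep 'ROWS' [FORCE]. ROWS is JSON, a list of rows, each a list of 3 entries, a list of its own where there are three numbers: the opening, from -1 (shut) to 1 (fully open), then the shift along the tool's x, y, z in cm, then the turn about the tool's z in units of 5 degrees (1.0 is 5 degrees). In form: [[grip, [tx, ty, tz], roll], ...]. A call has 1 to 12 rows; each row is the pose to reach, as a shift and turn from the pose commanded when the call began, along the tool's axes at that moment; what a row does not reach only later rows make up. A row lasts 1/10 s, in which the tool goes at most 50 mm and 8.59 degrees, less where a joint would pass 70% of its speed; a pose out of reach is approached as far as the arm can. A call with a gripper value outside its range is refused whole. The fingers move at their own pace and stop on an object; FORCE is the grip in N (left out, the last holds). Time passes only in rows, so rows that repeat a pose let the fingers close. It gives the time, the measured TCP pose, the force, the opening and the grip force at its end, in the units of the state.
- manip.read_state(): the state, without advancing time (a new reading comes with each control period).
- manip.camera(name): name is "scene" or "side" or "wrist"; returns the picture (480x640x3 uint8, red, green, blue); there is no depth.
- manip.camera_params(name): a dict with "fovy" (degrees; the focal length in pixels is half the picture's height over the tangent of half this angle, whatever the lens; pixels are square), "cx", "cy" (the principal point, pixels), "origin" and "attitude" of the camera in the world. Camera axes: x right, y down, z forward; pixel columns grow to the right and rows downward; lengths in mm; the calibration is good to about 2 mm. A picture is of the moment at which its call begins: read the wrist's pose just before it. camera_params takes no time and is no camera call; for the wrist camera it gives the pose at the moment of the call.
- manip.sign_off(): hands the job in; it is judged then, once.
The state is a dict: "clock": time; "joints": joint angles; "qd": joint speeds; "effort": joint torques, N m; "eef_pos": TCP position; "eef_rot": TCP orientation; "wrist_force": force on the tool from outside, world axes, zero at the start; "moment": the same for the moment, N m; "finger_gap": finger opening in mm; "finger_force": force on a finger pad.
Only numpy, scipy, OpenCV 4.12 (cv2) and the standard library are available. Lean on these libraries where they do the work, as an engineer would, in place of code of your own. Each camera call takes 0.05 s, during which the arm holds its last target. There are 200 camera calls.

## Working session

There is one attempt and no reset: what is moved stays moved. The work goes in short steps, Python scripts to look and compute and a shell command to move; the robot and the scene stay as the last step left them, time stands still between calls to the robot, and variables do not carry over. Pictures are saved under pics/ and viewed, at most 10 in all, crops included, and the job is handed in when it is done.

```bash
mkdir -p pics
python3 - <<'E'
from cell import manip
import cv2,json
s=manip.read_state();print(s, manip.tip_reach)
for n in ["scene","side","wrist"]:
    p=manip.camera_params(n);print(n,p)
    cv2.imwrite(f"pics/{n}0.png",manip.camera(n)[:,:,::-1])
E
```

```text
{'clock': 0.0, 'joints': array([-1.31860407e+00,  3.00448516e-01,  1.52155926e+00, -2.69201539e-05,
        1.32069190e+00, -6.66080053e-02]), 'qd': array([-0.0009165 , -0.00037391,  0.00089965, -0.00065168,  0.0014434 ,
       -0.00041761]), 'effort': array([ 4.41792190e-04, -5.31808448e+01, -3.52732301e+01,  7.09131989e-02,
        2.44293694e-02, -1.08625734e-04]), 'eef_pos': array([ 172.31266488, -522.06162214,  218.90793866]), 'eef_rot': array([-3.14048635e+00, -4.76645568e-05,  3.18806916e-01]), 'wrist_force': array([ 0.61177876, -0.64872698, -0.52763669]), 'moment': array([-0.01613986,  0.00964988, -0.0335049 ]), 'finger_force': 0.0, 'finger_gap': 93.87543917249721} 14.0
scene {'fovy': 43.2645065399587, 'cx': 313.8596428402825, 'cy': 234.96056981703725, 'origin': array([-460.30135889, -826.86133485, 1028.06728812]), 'attitude': array([-2.22209195,  0.00767696, -0.95356399])}
side {'fovy': 52.0513421422844, 'cx': 315.33648674415576, 'cy': 236.73252924480744, 'origin': array([478.08527842, 684.19619476, 612.65785522]), 'attitude': array([-2.09133817, -0.01098194, -3.11215343])}
wrist {'fovy': 65.4008572477025, 'cx': 314.53087888813036, 'cy': 240.1338124719305, 'origin': array([ 248.90390322, -496.72901425,  384.86876151]), 'attitude': array([ 2.86331298e+00,  1.11769900e-03, -1.25081241e+00])}
```

View pics/scene0.png

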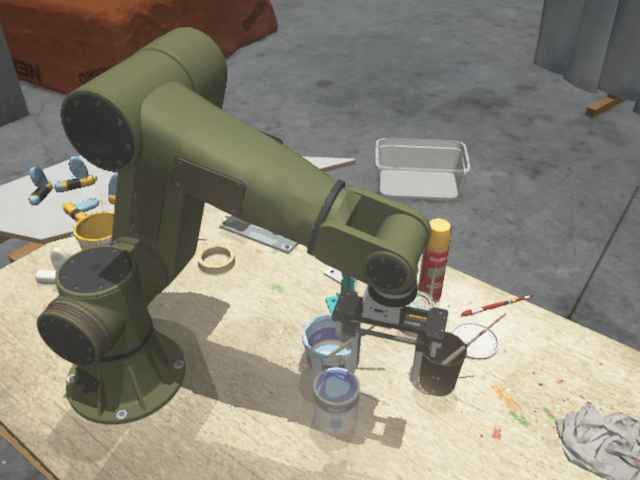

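View pics/side0.png

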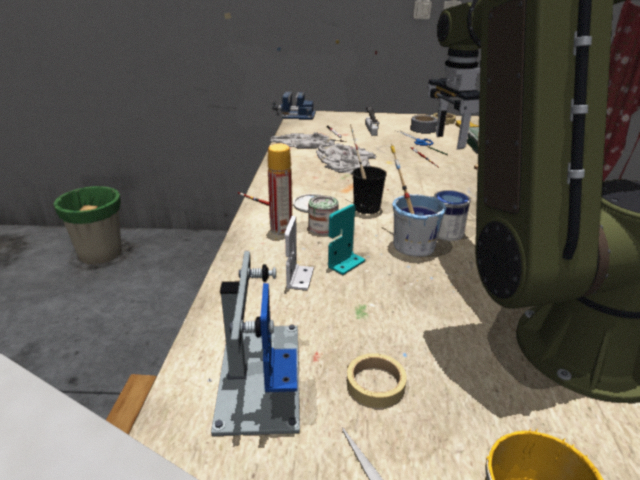

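The side view shows the rack at about (255,370) with the blue bracket on its near stud. The free stud is at (265,272), the bare bracket at (295,260), the turquoise look-alike at (345,240), the can at (280,190), the tin at (322,215) and the tape at (377,380). The scene view shows the arm hiding most of the work. I'll enlarge a crop of the side view.

Run:
```python
import cv2
a=cv2.imread("pics/side0.png")
b=cv2.resize(a[200:300,210:340],None,fx=6,fy=6,interpolation=cv2.INTER_CUBIC);cv2.imwrite("pics/c1.png",b)
b=cv2.resize(a[270:440,200:310],None,fx=3.5,fy=3.5,interpolation=cv2.INTER_CUBIC);cv2.imwrite("pics/c2.png",b)
```

```text
(no output)
```

View pics/c1.png

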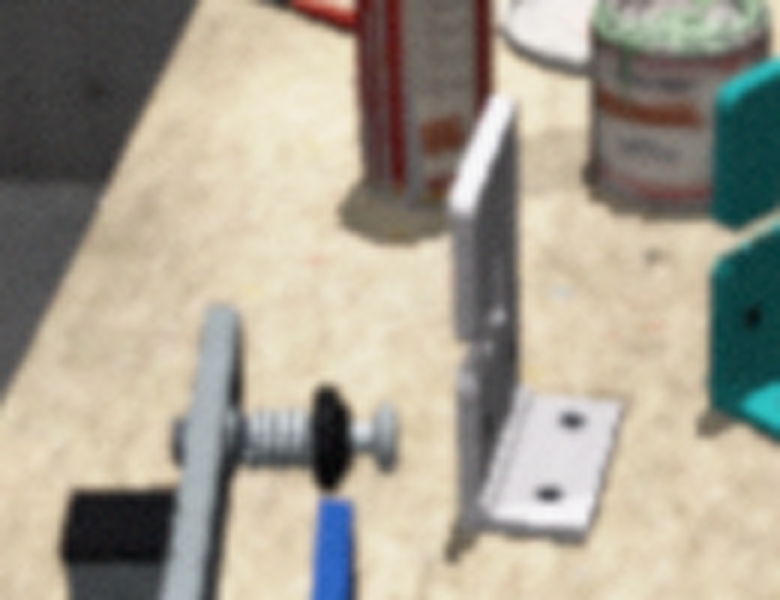

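View pics/c2.png

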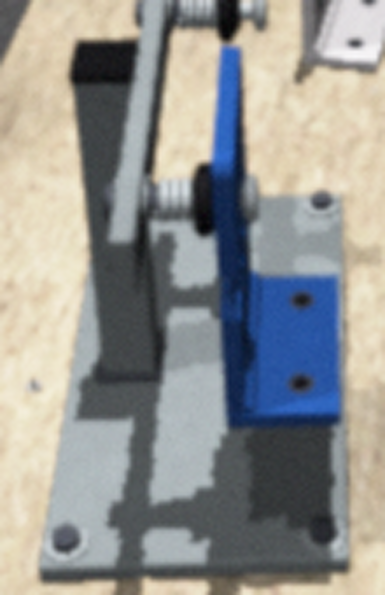

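In the crops the bracket stands with its mouth edge toward the camera and its foot to the right (-x). It has the same sense as the blue one. The free stud head is at crop (385,437) and its collar at (330,437). I'll fit the poses next.

```bash
cat > h.py <<'E'
import numpy as np
from cell import manip
from scipy.spatial.transform import Rotation as R
from scipy.optimize import least_squares
def proj(p,P):
    f=240/np.tan(np.radians(p['fovy']/2))
    c=(np.atleast_2d(P)-p['origin'])@R.from_euler('xyz',p['attitude']).as_matrix()
    return np.c_[f*c[:,0]/c[:,2]+p['cx'],f*c[:,1]/c[:,2]+p['cy']]
def place(q,L): return R.from_euler('z',q[2]).apply(np.atleast_2d(L))+[q[0],q[1],0]
def fit(obs,x0):  # obs: list of (cam params, local pts, pixels)
    g=lambda q:np.concatenate([(proj(p,place(q,L))-u).ravel() for p,L,u in obs])
    r=least_squares(g,x0,loss='soft_l1',x_scale=[10,10,.1]); return r.x,g(r.x).reshape(-1,2)
def onplane(p,u,z):
    return least_squares(lambda q:(proj(p,[q[0],q[1],z])-u).ravel(),[450,0]).x
E
python3 - <<'E'
from h import *
p=manip.camera_params("side")
c1=lambda a:(np.array(a)+.5)/6-.5+[210,200]
c2=lambda a:(np.array(a)+.5)/3.5-.5+[200,270]
L=[[4,40,135],[-4,40,135],[-4,-40,135],[4,-40,135],[4,40,0],[-42,40,0],[-42,-40,8]]
u=c1([[452,205],[472,215],[517,103],[495,95],[458,530],[585,540],[625,402]])
q,r=fit([(p,np.array(L),u)],[500,0,0]);print("bracket",q.round(3),r.round(1).tolist())
L=[[85,187,10],[-45,187,10],[-45,-47,10],[34,180,150],[44,180,150],[34,-40,180],[68.5,82.5,186],[68.5,57.5,186],[4,180,79.5],[-42,180,79.5],[-42,100,87.5],[-4,100,214.5],[4,100,214.5]]
u=np.r_[c2([[42,570],[348,562],[340,198],[132,240],[108,240]]),c1([[238,310]]),c2([[72,80],[80,42],[228,425],[338,425],[340,278],[240,48],[222,48]])]
q,r=fit([(p,np.array(L),u)],[500,200,0]);print("rack",q.round(3),r.round(1).tolist())
for ys in range(-20,21,10): print(ys,(6*(proj(p,place(q,[[-2,ys,165],[-4.5,ys,165]])-0+[0,0,0])-[210,200])).round().tolist(), )
w=least_squares(lambda a:(proj(p,place(q,[a[0],a[1],165]))-c1([362,437])).ravel(),[0,0]).x;print("shank mid",w)
print("can",onplane(p,(280,233),0),"tin",onplane(p,(322,234),0),"teal foot mid",onplane(p,(347,266),0))
E
```

```text
bracket [ 5.49765e+02 -1.98591e+02 -1.17000e-01] [[-0.3, -0.4], [0.3, -1.7], [0.1, -1.4], [0.1, -0.4], [-0.0, 1.1], [0.3, 1.5], [-0.6, 0.6]]
rack [5.67658e+02 1.86310e+01 7.30000e-02] [[-2.0, -0.0], [0.2, -0.4], [0.6, -0.9], [1.7, 18.0], [1.0, 18.2], [0.5, -0.9], [-0.5, -1.5], [-0.7, -0.5], [-0.8, 2.3], [0.6, 1.4], [-0.6, -0.5], [0.2, -2.3], [-0.4, -2.2]]
-20 [[367.0, 384.0], [376.0, 384.0]]
-10 [[365.0, 404.0], [374.0, 404.0]]
0 [[364.0, 424.0], [373.0, 424.0]]
10 [[363.0, 445.0], [372.0, 445.0]]
20 [[361.0, 466.0], [371.0, 466.0]]
shank mid [-0.94634813  4.87180328]
can [ 592.90587972 -398.9588211 ] tin [ 486.37370261 -399.01218634] teal foot mid [ 426.96182667 -254.05817227]
```

```bash
python3 -m creep '[[1,[0,0,-5],0],[1,[5,-2,-7],-1],[1,[9,-4,-7],-2.5],[1,[13,-5.5,-7],-4],[1,[18,-7.5,-7],-5.5],[1,[22.5,-9.5,-7],-7],[1,[27,-11.5,-7],-8.5],[1,[31.5,-13.5,-7],-10],[1,[36,-15,-7],-11.5],[1,[41,-17,-7],-13],[1,[46,-18.9,-7],-13],[1,[46,-18.9,-7],-13]]'
python3 - <<'E'
from h import *
import cv2
s=manip.read_state();print(s['clock'],s['eef_pos'],s['eef_rot'])
p=manip.camera_params("wrist");print(p)
a=manip.camera("wrist");cv2.imwrite("pics/w1.png",a[:,:,::-1])
E
```

```text
clock: 1.35
eef_pos: [552.5, -195.2, 288.5]
eef_rot: [-3.141, -0.001, 1.457]
wrist_force: [0.1, -0.0, -0.0]
finger_gap: 94.1
finger_force: 0.0
1.35 [ 552.52398356 -195.17010628  288.4579943 ] [-3.14057855e+00 -9.57018919e-04  1.45746732e+00]
{'fovy': 65.4008572477025, 'cx': 314.53087888813036, 'cy': 240.1338124719305, 'origin': array([ 562.12156477, -115.26452514,  454.45772503]), 'attitude': array([ 2.86412900e+00,  7.94875742e-04, -1.12142472e-01])}
```

View pics/w1.png

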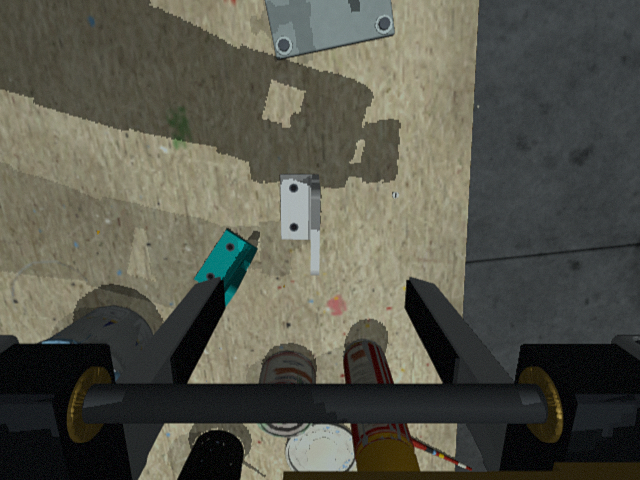

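The wrist view shows the bracket's foot at (281–309, 177–240). Its upright top ends at (311–320, 273), and the near corners of the rack plate are at (276,57) and (394,34).

Run:
```python
from h import *
import cv2
a=cv2.imread("pics/w1.png")
b=np.hstack([cv2.resize(a[165:285,260:340],None,fx=5,fy=5,interpolation=cv2.INTER_CUBIC),cv2.resize(a[0:75,250:410],(400,188),interpolation=cv2.INTER_CUBIC)]) if 0 else cv2.resize(a[165:285,250:350],None,fx=5,fy=5,interpolation=cv2.INTER_CUBIC)
cv2.imwrite("pics/c3.png",b)
p={'fovy':65.4008572477025,'cx':314.53087888813036,'cy':240.1338124719305,'origin':np.array([562.12156477,-115.26452514,454.45772503]),'attitude':np.array([2.86412900,7.94875742e-04,-1.12142472e-01])}
q=[549.8,-198.6,-.117]
L=[[-42,40,8],[-42,-40,8],[4,-40,135],[-4,-40,135],[4,40,135],[-4,40,135]]
print(proj(p,place(q,L)).round(1).tolist())
q,r=fit([(p,np.array(L)[:4],np.array([[281,177.5],[281,239.5],[320,273.5],[311,273.5]]))],q);print(q,r.round(1).tolist())
print(proj(p,place([567.7,18.6,.073],[[-45,-47,10],[85,-47,10]])).round(1).tolist())
```

```text
[[277.0, 172.4], [278.4, 237.7], [315.8, 275.1], [307.0, 275.1], [316.3, 187.5], [307.0, 187.4]]
[ 5.52595444e+02 -1.98349118e+02 -8.80877607e-02] [[-2.7, -4.5], [0.6, -1.3], [0.1, 0.9], [0.3, 1.1]]
[[273.4, 57.8], [392.4, 33.3]]
```

View pics/c3.png

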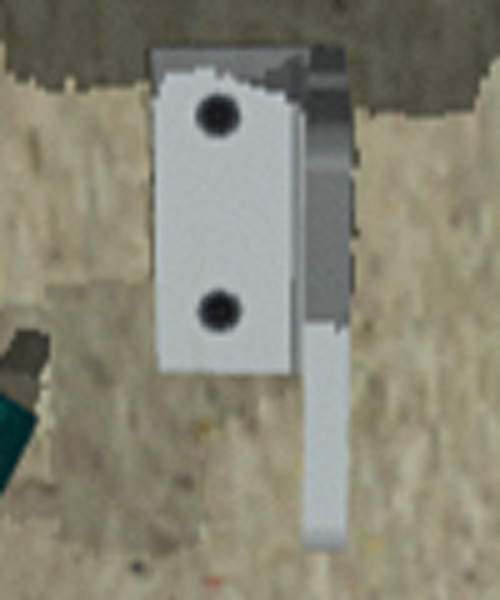

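```bash
python3 -m creep '[[0,[-0.4,0.05,0],0],[0,[-0.4,0.05,4],0],[0,[-0.4,0.05,8],0],[0,[-0.4,0.05,11],0],[0,[-0.4,0.05,14],0],[0,[-0.4,0.05,16],0],[0,[-0.4,0.05,17.1],0],[0,[-0.4,0.05,17.1],0]]' 40; python3 -m creep '[[-1,[0,0,0],0],[-1,[0,0,0],0],[-1,[0,0,0],0],[-1,[0,0,0],0],[-1,[0,0,0],0],[-1,[0,0,0],0]]' 40
```

```text
clock: 2.2
eef_pos: [548.9, -203.7, 117.7]
eef_rot: [-3.14, -0.0, 1.452]
wrist_force: [-0.3, -0.4, -0.0]
finger_gap: 46.9
finger_force: 0.0
clock: 2.8
eef_pos: [550.0, -202.6, 118.4]
eef_rot: [-3.142, -0.0, 1.453]
wrist_force: [-0.1, -0.2, -2.0]
finger_gap: 7.7
finger_force: 40.0
```

```bash
python3 -m creep '[[-1,[0,0,-1],0],[-1,[0,0,-3],0],[-1,[0,0,-6],0],[-1,[0,0,-8.5],0],[-1,[2,0.1,-9.5],-0.6],[-1,[5,0.2,-9.5],-1.2],[-1,[8.5,0.3,-9.5],-1.8],[-1,[12,0.45,-9.5],-2.19],[-1,[14,0.5,-9.5],-2.19],[-1,[14.96,0.55,-9.5],-2.19],[-1,[14.96,0.55,-9.5],-2.19],[-1,[14.96,0.55,-9.5],-2.19]]' 40; python3 -m creep '[[-1,[0,0,0],0],[-1,[0,0,0],0],[-1,[0,0,0],0],[-1,[0,0,0],0]]'
python3 - <<'E'
from h import *
import cv2
a=manip.camera("side")[:,:,::-1];cv2.imwrite("pics/s2.png",a)
cv2.imwrite("pics/c4.png",cv2.resize(a[190:310,210:340],None,fx=5,fy=5,interpolation=cv2.INTER_CUBIC))
print(manip.read_state())
E
```

```text
clock: 4.0
eef_pos: [572.9, -55.5, 213.6]
eef_rot: [-3.142, 0.0, 1.644]
wrist_force: [-0.4, -0.7, -2.2]
finger_gap: 7.8
finger_force: 40.0
clock: 4.4
eef_pos: [573.0, -55.1, 213.5]
eef_rot: [-3.142, 0.0, 1.644]
wrist_force: [1.5, 0.5, -3.0]
finger_gap: 7.5
finger_force: 40.0
{'clock': 4.45, 'joints': array([-1.59205624e-01,  3.61707529e-01,  1.45327879e+00, -2.87918268e-05,
        1.32665513e+00, -2.32516008e-01]), 'qd': array([ 0.00331282, -0.00040172, -0.00063359,  0.00078863,  0.00030904,
        0.00086499]), 'effort': array([-1.17276586e-01, -5.81447554e+01, -3.63754427e+01,  6.28934707e-02,
        4.56773874e-02, -2.70359880e-03]), 'eef_pos': array([572.97233416, -54.93748903, 213.43778454]), 'eef_rot': array([-3.14153874e+00,  1.59428588e-05,  1.64411367e+00]), 'wrist_force': array([-0.32686797,  0.38561371, -2.96846347]), 'moment': array([-0.07070292, -0.03791443, -0.01840281]), 'finger_force': 39.97487425804138, 'finger_gap': 7.752255788592565}
```

View pics/c4.png

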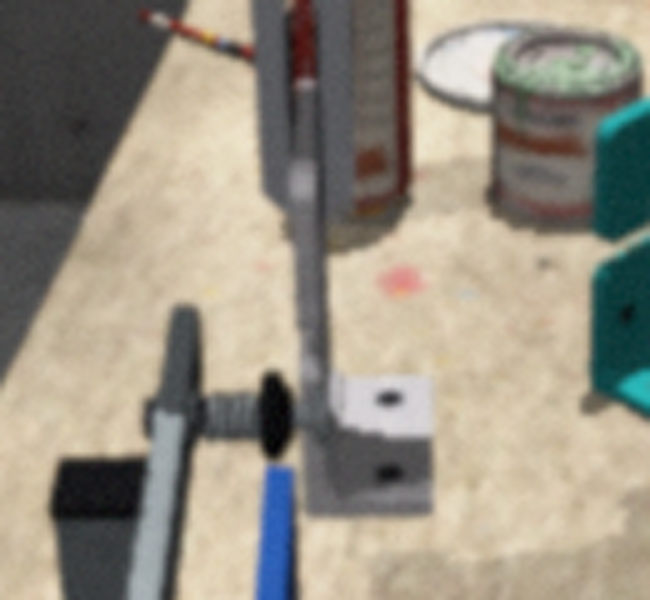

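The crop shows the bracket's near edge at crop x of about 290–312 on top (y≈163) and about 305 at bottom left (y≈512). The foot's right corner is at (432,513). The stud head is at about (310,412), just behind the plate edge, and the collar is at (275,413).

Run:
```python
from h import *
p=manip.camera_params("side")
c=lambda a:(np.array(a)+.5)/5-.5+[210,190]
inv=lambda u:((u+.5-[210,190])*5-.5).round(0).tolist()
q0=[572.7,-51.4,.073]
L=np.array([[4,40,135],[-4,40,135],[4,40,0],[-42,40,0],[-42,-40,8]])+[0,0,95]
print("pred",inv(proj(p,place(q0,L))))
u=c([[290,162],[313,162],[306,513],[432,515],[433,377]])
q,r=fit([(p,L,u)],q0);print(q,(5*r).round().tolist())
for n,k in (("side fit",[567.7,18.6,.073]),):
  for qq in (q0,q): print("in rack",(np.array([qq[0]-k[0],qq[1]-k[1]])@np.array([[np.cos(k[2]),-np.sin(k[2])],[np.sin(k[2]),np.cos(k[2])]])))
  # stud features: collar front/back, head inner/outer, for ys 0..10
  for ys in (0,5,10): print(ys,inv(proj(p,place(k,[[1,ys,165],[6,ys,180],[6,ys,150],[-4.5,ys,165],[-4.5,ys,172],[-4.5,ys,158],[34,ys,165]]))))
  print("bar far top",inv(proj(p,place(k,[[34,-40,180],[44,-40,180],[4,100,214.5],[-4,100,214.5],[68.5,57.5,186],[68.5,82.5,186]]))))
```

```text
pred [[283.0, 187.0], [308.0, 186.0], [298.0, 524.0], [429.0, 522.0], [427.0, 378.0]]
[ 5.70967060e+02 -5.89515269e+01  5.15450133e-02] [[-1.0, 14.0], [0.0, 14.0], [-3.0, -2.0], [1.0, -4.0], [3.0, -8.0]]
in rack [ -0.11877926 -70.17824372]
in rack [ -2.39787569 -77.58326622]
0 [[296.0, 406.0], [279.0, 367.0], [282.0, 444.0], [313.0, 405.0], [312.0, 388.0], [314.0, 423.0], [194.0, 407.0]]
5 [[295.0, 414.0], [278.0, 376.0], [282.0, 453.0], [312.0, 414.0], [312.0, 396.0], [313.0, 432.0], [193.0, 416.0]]
10 [[295.0, 423.0], [277.0, 384.0], [281.0, 461.0], [312.0, 423.0], [311.0, 405.0], [313.0, 441.0], [192.0, 425.0]]
bar far top [[201.0, 304.0], [171.0, 304.0], [265.0, 457.0], [294.0, 457.0], [61.0, 458.0], [50.0, 507.0]]
```

```bash
python3 -m creep '[[-1,[0.3,0.1,0],0],[-1,[0.8,0.18,0],0],[-1,[1.2,0.18,0],0],[-1,[1.2,0.18,0],0],[-1,[1.2,0.18,0],0]]' 40; for i in 1 2; do python3 -m creep '[[-1,[0.25,0,0],0],[-1,[0.5,0,0],0],[-1,[0.5,0,0],0],[-1,[0.5,0,0],0]]';done
```

```text
clock: 4.95
eef_pos: [573.9, -42.5, 213.5]
eef_rot: [3.142, 0.0, 1.645]
wrist_force: [0.1, -0.5, -3.4]
finger_gap: 7.8
finger_force: 40.0
clock: 5.35
eef_pos: [573.5, -37.6, 213.4]
eef_rot: [-3.142, -0.0, 1.645]
wrist_force: [-0.1, -0.1, -2.7]
finger_gap: 7.5
finger_force: 40.0
clock: 5.75
eef_pos: [573.2, -32.6, 213.4]
eef_rot: [-3.142, -0.0, 1.645]
wrist_force: [0.1, 0.3, -2.1]
finger_gap: 7.7
finger_force: 40.0
```

```bash
python3 -m creep '[[-1,[0.2,0,0],0],[-1,[0.4,0,0],0],[-1,[0.4,0,0],0],[-1,[0.4,0,0],0]]' | grep -E "pos|wrist"
python3 - <<'E'
from h import *
s=manip.read_state();print(s['wrist_force'],s['moment'])
E
python3 -m creep '[[-1,[0.2,0,0],0],[-1,[0.3,0,0],0],[-1,[0.3,0,0],0],[-1,[0.3,0,0],0]]' | grep -E "pos|wrist"
python3 - <<'E'
from h import *
import cv2
s=manip.read_state();print(s['wrist_force'],s['moment'])
a=manip.camera("side")[:,:,::-1]
cv2.imwrite("pics/c5.png",cv2.resize(a[200:310,220:330],None,fx=5.4,fy=5.4,interpolation=cv2.INTER_CUBIC))
E
```

```text
eef_pos: [572.9, -28.6, 213.5]
wrist_force: [0.3, -0.7, -2.9]
[ 0.32345266 -0.71479161 -2.92250135] [-0.00046715 -0.06544154  0.03235988]
eef_pos: [572.7, -25.6, 213.4]
wrist_force: [0.3, 0.2, -3.2]
[ 0.2670601   0.19757593 -3.15430217] [-0.03190464 -0.12662979 -0.04687303]
```

View pics/c5.png

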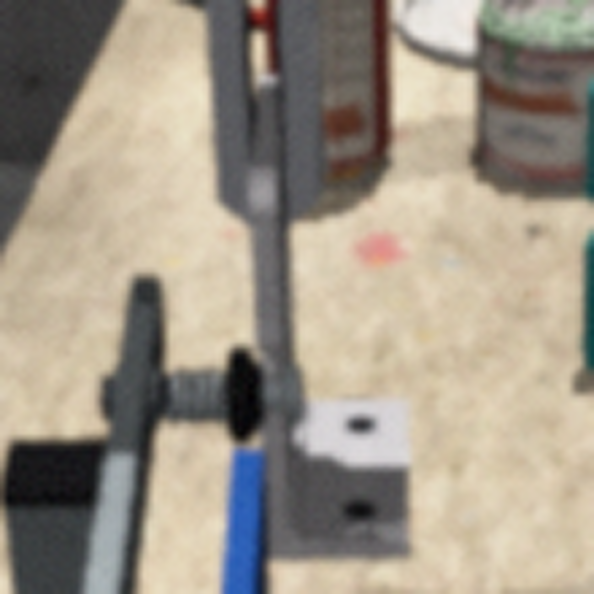

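No contact force yet. The crop shows the bracket's lower-left corner at (268,555), foot right corners at (411,555) and (411,400), the collar's right edge at 262, and the head at 268–302.

Run:
```python
from h import *
p=manip.camera_params("side");k=[567.7,18.6,.073]
inv=lambda u:((u+.5-[220,200])*5.4-.5).round(0).tolist()
q0=[572.45,-22,.073]
L=np.array([[4,40,0],[-42,40,0],[-42,-40,8],[4,40,64],[-4,40,64],[4,40,120],[-4,40,120]])+[0,0,95]
print("pred",inv(proj(p,place(q0,L))))
ys=5;t=np.linspace(0,2*np.pi,60)
for n,x,r in (("collar face",1,7.5),("collar rim",6,15),("head in",-4.5,7),("head rim",-7,10)):
  u=np.array(inv(proj(p,place(k,np.c_[0*t+x,ys+r*np.cos(t),165+r*np.sin(t)]))));print(n,u.min(0),u.max(0))
print("blue far top",inv(proj(p,place(k,[[4,100,214.5],[-4,100,214.5]]))))
print("bar far top",inv(proj(p,place(k,[[34,-40,180],[44,-40,180]]))))
```

```text
pred [[259.0, 568.0], [405.0, 565.0], [403.0, 402.0], [251.0, 399.0], [277.0, 399.0], [243.0, 241.0], [271.0, 240.0]]
collar face [264. 369.] [266. 419.]
collar rim [245. 344.] [251. 444.]
head in [282. 370.] [285. 417.]
head rim [290. 360.] [293. 427.]
blue far top [[233.0, 440.0], [263.0, 440.0]]
bar far top [[163.0, 274.0], [131.0, 275.0]]
```

```bash
for i in 1; do python3 -m creep '[[-1,[0.15,0,0],0],[-1,[0.3,0,0],0],[-1,[0.3,0,0],0],[-1,[0.3,0,0],0]]' | grep -E "pos|wrist"; done;  python3 -m creep '[[-1,[0.15,0,0],0],[-1,[0.3,0,0],0],[-1,[0.3,0,0],0],[-1,[0.3,0,0],0]]' | grep -E "pos|wrist"
python3 - <<'E'
from h import *
s=manip.read_state();print(s['wrist_force'],s['moment'])
E
```

```text
eef_pos: [572.4, -22.7, 213.5]
wrist_force: [-0.4, 0.2, -2.8]
eef_pos: [572.0, -19.8, 213.3]
wrist_force: [-2.9, -2.4, -3.1]
[-2.90400973 -2.39883531 -3.06996457] [-0.45949907  0.57960333  0.15080952]
```

```bash
for i in 1; do python3 -m creep '[[-1,[0.1,0,0],0],[-1,[0.2,0,0],0],[-1,[0.2,0,0],0]]' | grep -E "pos|wrist"; done;  python3 -m creep '[[-1,[0.1,0,0],0],[-1,[0.2,0,0],0],[-1,[0.2,0,0],0]]' | grep -E "pos|wrist";python3 - <<'E'
from h import *
s=manip.read_state();print(s['wrist_force'],s['moment'])
E
```

```text
eef_pos: [571.7, -18.3, 213.3]
wrist_force: [-5.7, -4.8, -1.9]
eef_pos: [571.4, -16.3, 213.3]
wrist_force: [-5.6, -4.8, -1.1]
[-5.58222558 -4.76646831 -1.09613829] [-1.34213294  1.24401933  0.22199135]
```

```bash
for i in 1; do python3 -m creep '[[-1,[0.2,-0.03,0],0],[-1,[0.4,-0.05,0],0],[-1,[0.4,-0.05,0],0]]' | grep -E "pos|rot|wrist"; done;  python3 -m creep '[[-1,[0.2,0,0],0],[-1,[0.4,0,0],0],[-1,[0.4,0,0],0]]' | grep -E "pos|rot|wrist";python3 - <<'E'
from h import *
s=manip.read_state();print(s['wrist_force'],s['moment'])
E
```

```text
eef_pos: [571.1, -11.8, 213.3]
eef_rot: [-3.141, 0.0, 1.644]
wrist_force: [-2.2, -2.5, -4.2]
eef_pos: [570.9, -7.9, 213.5]
eef_rot: [3.141, 0.0, 1.644]
wrist_force: [-0.9, -3.7, -3.4]
[-0.92703173 -3.68785387 -3.39663807] [-0.98334069  0.19572499  0.03115332]
```

```bash
for i in 1 2 3 4; do python3 -m creep '[[-1,[0.2,0,0],0],[-1,[0.4,0,0],0],[-1,[0.5,0,0],0],[-1,[0.5,0,0],0]]' | grep -E "pos|wrist"; done
```

```text
eef_pos: [570.6, -3.0, 213.5]
wrist_force: [-1.7, -5.9, -1.8]
eef_pos: [570.2, 2.0, 213.5]
wrist_force: [-1.9, -4.1, -3.5]
eef_pos: [569.8, 7.0, 213.5]
wrist_force: [-1.0, -4.8, -2.9]
eef_pos: [569.4, 11.9, 213.5]
wrist_force: [-1.3, -5.0, -2.6]
```

```bash
python3 -m creep '[[-1,[0.2,0,0],0],[-1,[0.4,0,0],0],[-1,[0.4,0,0],0]]' | grep -E "pos|wrist"
```

```text
eef_pos: [569.1, 16.1, 213.5]
wrist_force: [-1.7, -3.1, -2.0]
```

```bash
python3 -m creep '[[-1,[0.1,0,0],0],[-1,[0.2,0,0],0],[-1,[0.2,0,0],0]]' | grep -E "pos|wrist"
```

```text
eef_pos: [569.0, 18.0, 213.5]
wrist_force: [-1.2, -4.2, -2.3]
```

```bash
python3 -m creep '[[-1,[0.1,0,0],0],[-1,[0.15,0,0],0],[-1,[0.15,0,0],0]]' | grep -E "pos|wrist"
```

```text
eef_pos: [568.8, 19.4, 213.5]
wrist_force: [-1.2, -5.3, -2.4]
```

```bash
python3 -m creep '[[-1,[0.1,0,0],0],[-1,[0.15,0,0],0],[-1,[0.15,0,0],0]]' | grep -E "pos|wrist"
```

```text
eef_pos: [568.7, 20.9, 213.5]
wrist_force: [-0.9, -5.2, -2.9]
```

```bash
python3 -m creep '[[-1,[0.1,0,0],0],[-1,[0.15,0,0],0],[-1,[0.15,0,0],0]]' | grep -E "pos|wrist"
```

```text
eef_pos: [568.6, 22.4, 213.5]
wrist_force: [-1.2, -5.2, -2.0]
```

```bash
python3 -m creep '[[-1,[0.1,0,0],0],[-1,[0.15,0,0],0],[-1,[0.15,0,0],0]]' | grep -E "pos|wrist"
```

```text
eef_pos: [568.6, 23.8, 213.5]
wrist_force: [-0.1, -5.9, -3.4]
```

```bash
python3 -m creep '[[-1,[0.1,0,0],0],[-1,[0.1,0,0],0],[-1,[0.1,0,0],0]]' | grep -E "pos|wrist"
```

```text
eef_pos: [568.6, 24.8, 213.5]
wrist_force: [-0.0, -5.2, -3.3]
```

```bash
python3 -m creep '[[-1,[0.1,0,0],0],[-1,[0.1,0,0],0],[-1,[0.1,0,0],0]]' | grep -E "pos|wrist"
```

```text
eef_pos: [568.6, 25.2, 213.5]
wrist_force: [-0.0, -9.7, -3.2]
```

```bash
python3 -m creep '[[-1,[0.1,0,0],0],[-1,[0.1,0,0],0],[-1,[0.1,0,0],0]]' | grep -E "pos|wrist"
```

```text
eef_pos: [568.6, 25.9, 213.5]
wrist_force: [1.1, -11.1, -5.1]
```

```bash
python3 -m creep '[[-1,[-0.15,0,0],0],[-1,[-0.34,0,0],0],[-1,[-0.34,0,0],0],[-1,[-0.34,0,0],0]]' | grep -E "pos|wrist"; python3 -m creep '[[-1,[0,0,0.2],0],[-1,[0,0,0.4],0],[-1,[0,0,0.4],0]]' | grep -E "pos|wrist"
```

```text
eef_pos: [568.6, 24.6, 213.5]
wrist_force: [-0.8, 6.0, -3.1]
eef_pos: [568.5, 23.6, 209.3]
wrist_force: [-1.5, 0.9, -0.5]
```

```bash
python3 -m creep '[[-1,[0,0,0.15],0],[-1,[0,0,0.3],0],[-1,[0,0,0.3],0]]' | grep -E "pos|wrist"
```

```text
eef_pos: [568.5, 23.6, 206.2]
wrist_force: [-1.6, -0.9, 0.8]
```

```bash
python3 -m creep '[[-1,[0,0,0.2],0],[-1,[0,0,0.4],0],[-1,[0,0,0.4],0]]' | grep -E "pos|wrist"; python3 -m creep '[[-1,[0,0,0.1],0],[-1,[0,0,0.2],0],[-1,[0,0,0.2],0]]' | grep -E "pos|wrist"
```

```text
eef_pos: [568.5, 23.7, 202.1]
wrist_force: [-0.6, 0.2, -0.6]
eef_pos: [568.6, 23.8, 200.4]
wrist_force: [-0.3, -0.3, 2.4]
```

```bash
python3 -m creep '[[-1,[0,0,0.1],0],[-1,[0,0,0.1],0],[-1,[0,0,0.1],0]]' | grep -E "pos|wrist"
```

```text
eef_pos: [568.6, 23.8, 199.4]
wrist_force: [0.8, 0.3, 1.9]
```

```bash
python3 -m creep '[[-1,[0,0,0.1],0],[-1,[0,0,0.1],0],[-1,[0,0,0.1],0]]' | grep -E "pos|wrist"
```

```text
eef_pos: [568.6, 23.8, 198.4]
wrist_force: [1.3, -0.3, 3.5]
```

```bash
python3 -m creep '[[-1,[0,0,0.05],0],[-1,[0,0,0.05],0],[-1,[0,0,0.05],0]]' | grep -E "pos|wrist"
```

```text
eef_pos: [568.6, 23.7, 198.1]
wrist_force: [1.7, -0.7, 4.5]
```

```bash
python3 -m creep '[[-1,[0,0,0.05],0],[-1,[0,0,0.05],0],[-1,[0,0,0.05],0]]' | grep -E "pos|wrist"
```

```text
eef_pos: [568.7, 23.7, 197.6]
wrist_force: [1.9, 0.9, 5.1]
```

```bash
python3 -m creep '[[-1,[0,0,0.05],0],[-1,[0,0,0.05],0],[-1,[0,0,0.05],0]]' | grep -E "pos|wrist"
```

```text
eef_pos: [568.7, 23.8, 197.4]
wrist_force: [-0.1, -1.1, 8.0]
```

```bash
python3 -m creep '[[-1,[0,0,0.07],0],[-1,[0,0,0.07],0],[-1,[0,0,0.07],0]]' | grep -E "pos|wrist"
python3 - <<'E'
from h import *
import cv2
s=manip.read_state();print(s['wrist_force'],s['moment'])
a=manip.camera("side")[:,:,::-1]
cv2.imwrite("pics/c6.png",cv2.resize(a[200:330,215:345],None,fx=4.6,fy=4.6,interpolation=cv2.INTER_CUBIC))
E
```

```text
eef_pos: [568.7, 23.8, 197.3]
wrist_force: [-1.4, -0.0, 12.7]
[-1.35524225 -0.04255046 12.71413332] [-0.01982765  0.19034266  0.02282722]
```

View pics/c6.png

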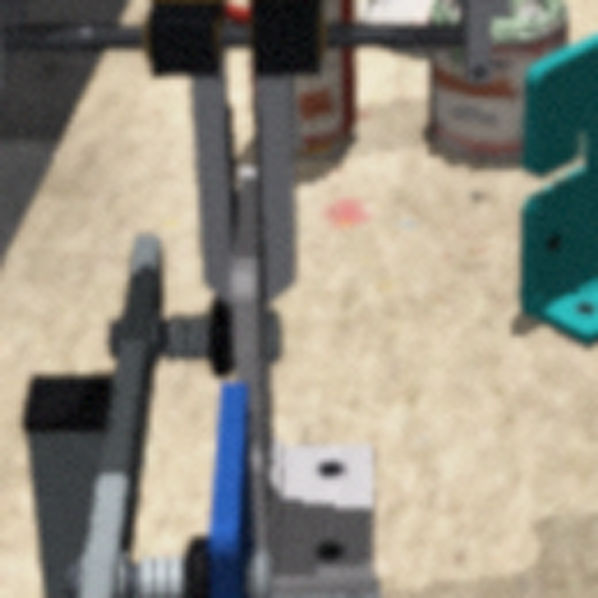

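The picture shows the plate between the collar (220,335) and the head (270,330), and the 12.7 N reaction shows it is seated. I'll relax the push, open a little and rise.

```bash
python3 -m creep '[[-1,[0,0,-0.09],0],[-1,[0,0,-0.09],0],[-1,[0,0,-0.09],0]]' | grep -E "pos|wrist"; python3 -m creep '[[-0.45,[0,0,0],0],[-0.45,[0,0,0],0],[-0.45,[0,0,0],0],[-0.45,[0,0,0],0]]'
```

```text
eef_pos: [568.7, 23.8, 197.4]
wrist_force: [2.1, 0.0, 7.4]
clock: 17.05
eef_pos: [568.3, 23.8, 196.8]
eef_rot: [-3.141, -0.0, 1.644]
wrist_force: [-0.1, 0.1, 0.9]
finger_gap: 25.8
finger_force: 0.0
```

```bash
python3 -m creep '[[-0.45,[0,0,-1],0],[-0.45,[0,0,-3],0],[-0.45,[0,0,-6],0],[-0.45,[0,0,-10],0],[-0.45,[0,0,-12],0],[-0.45,[0,0,-12],0],[-0.45,[0,0,-12],0],[-0.45,[0,0,-12],0],[-0.45,[0,0,-12],0]]'
python3 - <<'E'
from h import *
import cv2
a=manip.camera("side")[:,:,::-1]
cv2.imwrite("pics/c7.png",cv2.resize(a[200:330,215:345],None,fx=4.6,fy=4.6,interpolation=cv2.INTER_CUBIC))
p=manip.camera_params("side")
q0=[567.4,23.8+3.6,.073]
L=np.array([[4,40,0],[-42,40,0],[-42,-40,8],[4,40,135],[-4,40,135],[4,-40,135],[-4,-40,135]])+[0,0,79.5]
print(((proj(p,place(q0,L))+.5-[215,200])*4.6).round().tolist())
E
```

```text
clock: 17.95
eef_pos: [568.3, 23.8, 316.1]
eef_rot: [-3.14, -0.0, 1.644]
wrist_force: [-0.2, -0.2, -0.5]
finger_gap: 25.7
finger_force: 0.0
[[244.0, 605.0], [374.0, 603.0], [372.0, 449.0], [228.0, 285.0], [253.0, 284.0], [239.0, 163.0], [261.0, 163.0]]
```

View pics/c7.png

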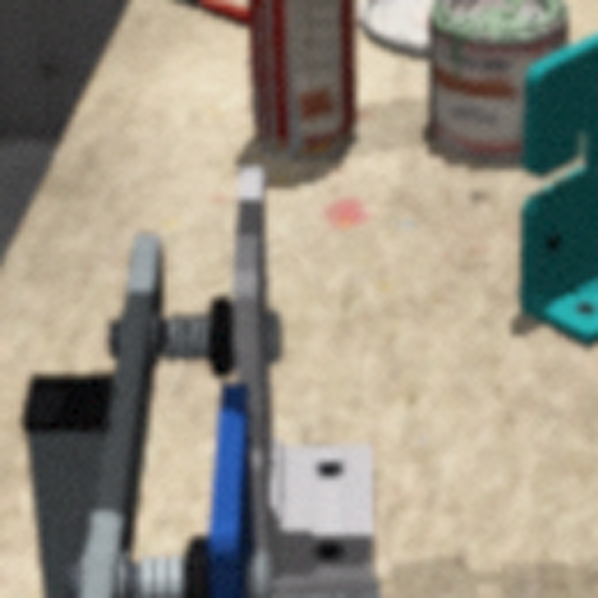

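The bracket hangs free with its foot corner at (372,447), where (372,449) was predicted, and it did not move on release. I'll hand it in.

```bash
python3 -c "
from cell import manip
print(manip.sign_off())"
```

```text
the job is handed in; nothing more can be done
None
```

I hung the bare bracket on the free stud, pressed it home and released it. The last picture shows it where predicted, and I handed the job in at about 18 s; sign-off returned no verdict.

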